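# Set the two-dial colour code and open the tool safe

## Robot

A 6-joint arm with a two-finger parallel gripper is mounted at the origin on a cart in front of the work surface, level with it; the furniture and walls round the work are solid. World frame = base frame: x ahead of the robot, y to its left, z up, the work surface at z = 0. Lengths are in m, angles in rad, forces in N, time in s.
With the tool pointing down it reaches from about 0.15 to 0.775 m from the base axis. Payload 6.1 kg.
Tool frame: the origin (TCP) lies at the centre of the arm's flange, where the gripper is bolted on; the fingertips stand 173 mm ahead of it and the grasp point (between the pads) lies 155 mm ahead of it; z points along the fingers, y is the direction in which the jaws open and shut (so a half turn about z gives the same grasp; the last joint's range is limited). The gripper opens to 85 mm and grips with 20 to 120 N. Pads are 22 mm wide; open, the fingers measure 114 mm over their backs; the gripper's body (76 mm by 85 mm) begins 54 mm behind the grasp point. The pads swing forward as they close: fully open they stand 13 mm farther back than shut.
Start: joints at [1.345, 0.126, -0.04, 1.405, 0, 1.571], TCP at [0.118, 0.512, 0.405] pointing down, gripper open.
Joint ranges: [-2.72, 2.72], [-0.95, 1.95], [-1.27, 1.35], [-1.78, 2.02], [-1.46, 1.47], [-3.14, 3.14]. Speed limits (rad/s): [2.39, 2.39, 3.01, 3.14, 3.14, 3.14].

## Interface

Orientations are given as a unit quaternion [w, x, y, z].
In Python, from plant import * gives the robot as it stands. The module is installed in compiled form; this text tells all that it offers.
- The arm moves only by the tool arm_command, never from a script. Its argument "moves" is one flat list of numbers, 7 for each row, row after row: the shift along the tool's x, y, z in mm, then the turn, a rotation vector about the tool's x, y, z in degrees, then the closure, from -1 (fully open) to 1 (shut). In form: [x, y, z, wx, wy, wz, hand, x, y, z, wx, wy, wz, hand, ...]. A call has 1 to 10 rows; each row shifts and turns the commanded pose from where the row before left it, along the tool's axes as they then stand; what a row does not reach is not made up. A row lasts 1/12 s, in which the tool goes at most 41.7 mm and 7.16 degrees, less where a joint would pass 70% of its speed; a pose out of reach is approached as far as the arm can. A call with a gripper value outside its range is refused whole. The fingers move at their own pace and stop on an object; the grip force is fixed at half the most. Time passes only in rows, so rows that do not move let the fingers close. It gives the time, the measured TCP pose, the force and the opening at its end, in the units of the state.
- read_state(): the state, without advancing time (a new reading comes with each control period).
- get_image(name): name is "scene" or "top" or "wrist"; returns the picture (400x640x3 uint8, red, green, blue); there is no depth.
- get_calibration(name): a dict with "mtx" (3x3 intrinsics, pixels), "extrinsics" (4x4, takes a point from world to camera coordinates). Camera axes: x right, y up, looking along -z (the intrinsics and any distortion apply to the point x, -y, -z); pixel columns grow to the right and rows downward; lengths in m; the calibration is good to about 2 mm. The wrist camera is an equidistant fisheye: a pixel r from the principal point sees the ray r / f radians off the axis. A picture is of the moment at which its call begins: read the wrist's pose just before it. get_calibration takes no time and is no camera call; for the wrist camera it gives the pose at the moment of the call.
- job_done(): hands the job in, once; it reports no verdict.
The state is a dict: "time": time; "joint_pos": joint angles; "qd": joint speeds; "effort": joint torques, N m; "tool_pos": TCP position; "orientation": TCP orientation; "contact_force": force on the tool from outside, world axes, zero at the start; "ft_torque": the same for the moment, N m; "gripper_width": finger opening in m.
Only numpy, scipy, OpenCV 4.12 (cv2) and the standard library are available. Lean on these libraries where they do the work, as an engineer would, in place of code of your own. Each camera call takes 0.05 s, during which the arm holds its last target.

## Task

Open the tool safe on the bench. Its code is yellow on the black dial, set first, and then blue on the orange dial: turn each dial so that its pointer stripe points squarely at that colour's dot on its plate. Only when both are set, slide the blue cover fully open to the left so that the red case inside can be reached (leave it there); leave the dials on their code and do not disturb the bottle, tape roll and screwdriver around it.

Things in the scene. Friction and masses are not known exactly. Their poses are not given: they have to be found in the camera images.
- safe: grey steel tool safe fixed to the bench, 220 mm deep (x), 280 wide (y), deck at 70 mm; origin under its middle, +x away from the robot, +y left. Two dials on the front half of the deck; behind them, at the right, an 80 x 110 mm compartment under a sliding blue cover between 10 mm high rails. Position and yaw (within 0.25 rad) vary
- black_dial (a joint): angle of the black dial, rad: 0 = pointer along the safe's +x, growing clockwise from above (pointer heading = safe's yaw minus this); stops at -1.9 and 1.9. Coloured dots on its square plate, 43 mm from the axis: -1.4 green, -0.7 blue, 0 white, 0.7 yellow, 1.4 red. Friction of 0.06 N m keeps it where it is left. Start varies
- orange_dial (a joint): angle of the orange dial, rad: 0 = pointer along the safe's +x, growing clockwise from above (pointer heading = safe's yaw minus this); stops at -1.9 and 1.9. Coloured dots on its square plate, 43 mm from the axis: -1.4 green, -0.7 blue, 0 white, 0.7 yellow, 1.4 red. Friction of 0.06 N m keeps it where it is left. Start varies
- black_grip (a point): on the axis of the black dial, middle of the top of its grip bar, 112 mm high. Bar 60 mm long, 14 mm thick, 26 mm above the black disc (radius 34 mm) it turns with; it runs along the pointer direction (the point's x), a white stripe marks the pointer half. The dials sit 55 mm in front of the safe's middle, 68 mm left and right; which is left varies
- orange_grip (a point): on the axis of the orange dial, middle of the top of its grip bar, 112 mm high. Bar 60 mm long, 14 mm thick, 26 mm above the orange disc (radius 34 mm) it turns with; it runs along the pointer direction (the point's x), a black stripe marks the pointer half. The dials sit 55 mm in front of the safe's middle, 68 mm left and right; which is left varies
- cover (a joint): how far the blue cover has slid along the safe's +y (to the left), m: 0 shut, 0.115 fully open against its stop. About 2.5 N of friction holds it where it is left. Nothing blocks it when the code is not set, but it must stay shut until then
- cover_grip (a point): middle of the top of the black grip bar on the 96 x 124 mm blue cover, at 107 mm height, moving with the cover. The bar runs along the safe's x, is 60 mm long, 14 mm thick and rises 26 mm above its 4 mm high foot (foot top at 81 mm, cover top at 77 mm). When shut it is at x = 55 mm, y = -70 mm in the safe's frame
- red_case: red moulded case 90 x 55 x 42 mm lying loose in the compartment, its top 18 mm below the deck; origin in the middle of its underside. It stays there
- solvent_bottle: white bottle with a blue cap, 62 mm diameter, 122 mm tall, standing left of the safe; origin under its base. Leave it alone. Overhead on this side a fixed document holder reaches forward to x = 0.28 m at y = 0.2 to 0.38 m, from 0.48 m up: swing the arm past it drawn in
- tape_roll: yellow tape roll 81 mm diameter, 24 mm high, lying right of the safe; origin under its middle. Leave it alone
- screwdriver: red-handled screwdriver 190 mm long, 26 mm high, lying left of the safe; origin under its middle. Leave it alone

How it is judged:
On the way, in this order (a step that is already met when the one before it is completed fails the run):
1. the black dial points at yellow (value of joint black_dial between 0.53 and 0.87 rad), for 0.2 s.
2. then the orange dial points at blue (value of joint orange_dial between -0.87 and -0.53 rad), for 0.2 s.
3. then the cover is slid fully open (value of joint cover above 0.107 m), for 0.2 s.
At the end, for the whole second after the job is handed in: black dial within 0.17 rad of yellow (0.7), orange dial within 0.17 rad of blue (-0.7), cover open at least 107 of its 115 mm, the red case still in its compartment (its underside less than 30 mm above the safe's base, and over 80 mm from the cover's bar seen from above) (all of step 1 and all of step 2 and value of joint cover above 0.107 m and horizontal distance between red_case and cover_grip above 0.08 m and z of red_case in the frame of safe below 0.03 m); the robot touches nothing.
It fails at once if the cover is moved by more than 8 mm while a dial is more than 0.2 rad off its code (value of joint cover above 0.008 m and not (value of joint black_dial between 0.5 and 0.9 rad and value of joint orange_dial between -0.9 and -0.5 rad)).
It fails at once if the bottle, tape roll or screwdriver is pushed more than 30 mm or the bottle is tipped (distance of any of solvent_bottle, tape_roll, screwdriver from where it was at the start of the episode above 0.03 m or angle between solvent_bottle's own z axis and vertical above 0.5 rad).
It also fails if it takes over 72 s, if anything falls off the work surface, if the arm or the gripper's body presses on something with over 40 N, if the wrist force passes 120 N, or if a joint passes its speed limit or range.

## Working session

There is one attempt and no reset: what is moved stays moved. The work goes in short steps, Python scripts to look and compute and a tool call to move; the robot and the scene stay as the last step left them, time stands still between calls to the robot, and variables do not carry over. Pictures are saved under pics/ and viewed, and the job is handed in when it is done.

Besides the shell and the picture viewer there is one more tool, called as name(argument=value, ...), one argument or row to a line, values as JSON. arm_command: Moves the arm, as the interface text tells. Its arguments: {"type":"object","properties":{"moves":{"type":"array"}},"required":["moves"]}

```bash
mkdir -p pics
python3 - <<'E'
from plant import *
import cv2
s=read_state();print(s)
for n in ("scene","top","wrist"):
    c=get_calibration(n);print(n,c)
    im=get_image(n);cv2.imwrite(f"pics/{n}0.png",im[:,:,::-1])
E
```

```text
{'time': 0.0, 'joint_pos': array([ 1.34502589e+00,  1.26376025e-01, -4.06068587e-02,  1.40537824e+00,
       -8.51879454e-07,  1.57077597e+00]), 'qd': array([-6.76710877e-04, -1.83562533e-03, -2.93957944e-04,  8.44982335e-05,
       -3.55754545e-04, -1.17879700e-03]), 'effort': array([-5.92140150e-04, -4.35910606e+01,  3.52924383e+01,  1.73341180e-02,
        1.09944840e-04, -7.17193132e-06]), 'tool_pos': array([0.11749675, 0.51155269, 0.40393085]), 'orientation': array([-8.77184944e-05,  1.12635473e-01,  9.93636069e-01, -7.77466224e-04]), 'contact_force': array([ 0.48354417, -0.21963178,  1.51116593]), 'ft_torque': array([ 0.03278101, -0.0317735 , -0.03016627]), 'gripper_width': 0.08523714209938209}
scene {'mtx': array([[512.76551463,   0.        , 322.18552066],
       [  0.        , 512.76551463, 204.85260154],
       [  0.        ,   0.        ,   1.        ]]), 'extrinsics': array([[ 0.69849571, -0.71557236, -0.00774236, -0.38332483],
       [ 0.38580578,  0.36744251,  0.84625049, -0.26701182],
       [-0.60270859, -0.59408938,  0.53272897, -1.03917741],
       [ 0.        ,  0.
[... 290 characters left out ...]
0.99803102,  0.02890934,  0.05566272, -0.53110862],
       [-0.05625451,  0.02007693,  0.99821458, -1.20993467],
       [ 0.        ,  0.        ,  0.        ,  1.        ]])}
wrist {'mtx': array([[309.70691629,   0.        , 317.56990232],
       [  0.        , 309.70691629, 194.40546831],
       [  0.        ,   0.        ,   1.        ]]), 'extrinsics': array([[ 2.22720617e-01,  9.74882199e-01, -4.75058072e-04,
        -5.23354241e-01],
       [-9.21585619e-01,  2.10385568e-01, -3.26217505e-01,
         4.33344300e-02],
       [-3.17923693e-01,  7.30931705e-02,  9.45294618e-01,
        -3.78852284e-01],
       [ 0.00000000e+00,  0.00000000e+00,  0.00000000e+00,
         1.00000000e+00]])}
```

View pics/top0.png

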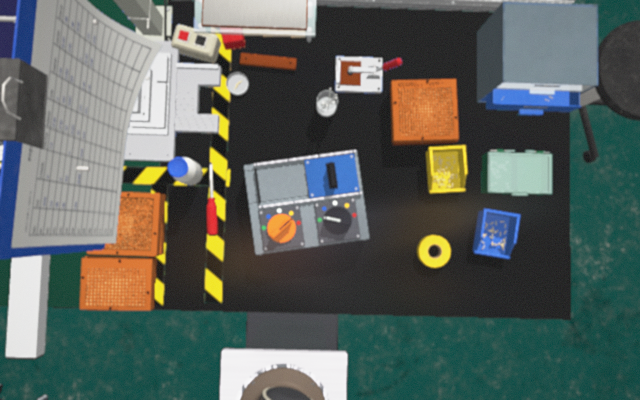

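View pics/scene0.png

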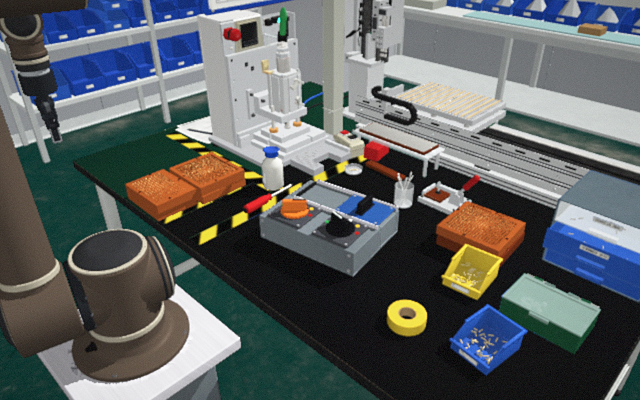

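```bash
cat > h.py <<'E'
import numpy as np, cv2
from plant import *
def ray(cal,u,v):
    M,E=cal["mtx"],cal["extrinsics"]
    d=np.array([(u-M[0,2])/M[0,0],-(v-M[1,2])/M[1,1],-1.])
    R=E[:3,:3];o=-R.T@E[:3,3]
    return o,R.T@d
def onz(cal,u,v,z):
    o,d=ray(cal,u,v);t=(z-o[2])/d[2];return (o+t*d)
def proj(cal,p):
    M,E=cal["mtx"],cal["extrinsics"];c=E[:3,:3]@p+E[:3,3]
    return np.array([M[0,0]*c[0]/-c[2]+M[0,2],M[1,1]*-c[1]/-c[2]+M[1,2]])
E
python3 - <<'E'
from h import *
im=cv2.imread("pics/top0.png")
c=im[140:265,235:380]
cv2.imwrite("pics/topcrop.png",cv2.resize(c,None,fx=5.5,fy=4.8*5.5/5.5,interpolation=cv2.INTER_CUBIC))
im=cv2.imread("pics/scene0.png")
c=im[170:280,250:405]
cv2.imwrite("pics/scenecrop.png",cv2.resize(c,None,fx=5,fy=5,interpolation=cv2.INTER_CUBIC))
E
```

```text
(no output)
```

View pics/topcrop.png

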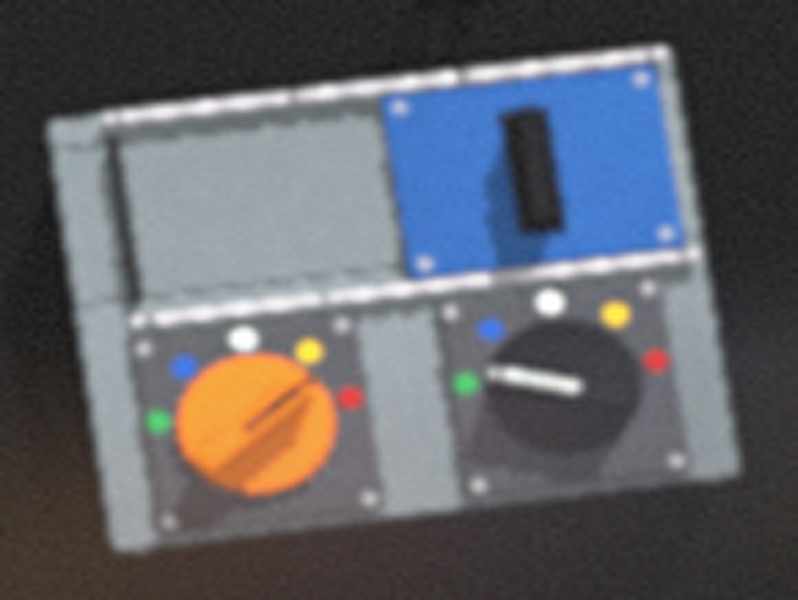

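View pics/scenecrop.png

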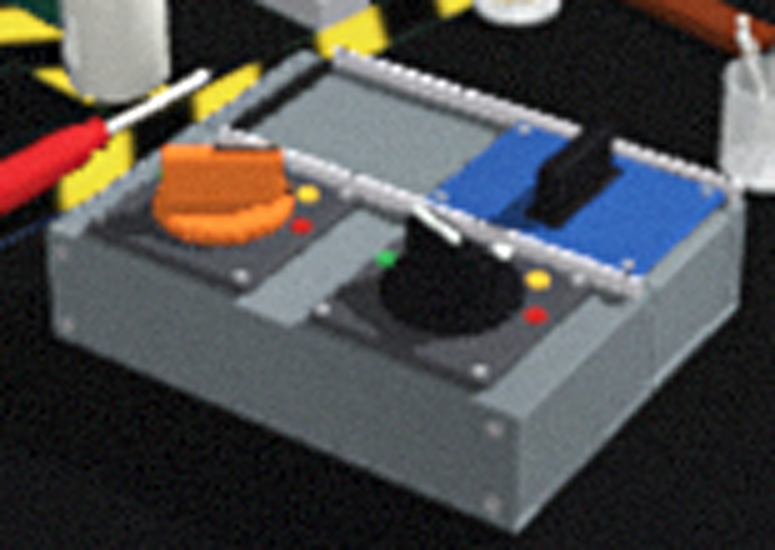

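View pics/wrist0.png

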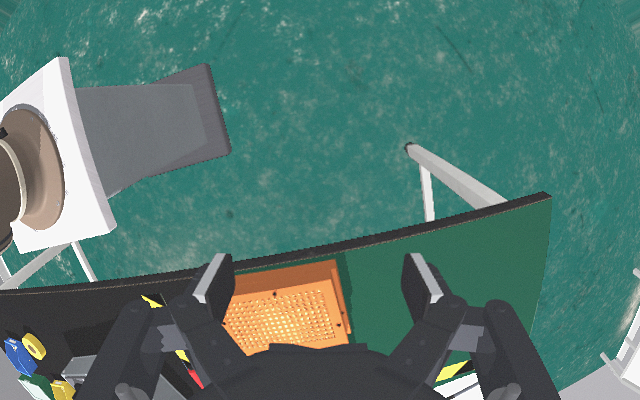

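```bash
cat > pose.py <<'E'
from h import *
from scipy.optimize import least_squares
c=get_calibration("top")
P={'Ogreen':(160,421),'Oblue':(184,367),'Owhite':(243,340),'Oyel':(309,351),'Ored':(350,398),
'Bgreen':(466,384),'Bblue':(490,330),'Bwhite':(549,303),'Byel':(615,314),'Bred':(656,360)}
A=dict(green=-1.4,blue=-.7,white=0,yel=.7,red=1.4)
px=[];loc=[]
for k,(u,v) in P.items():
    a=A[k[1:]];cy=.068 if k[0]=='O' else -.068
    px.append(onz(c,235+u/5.5-.4,140+v/4.8-.4,.073)[:2]);loc.append([-.055+.043*np.cos(a),cy-.043*np.sin(a)])
px=np.array(px);loc=np.array(loc)
def f(p):
    C,S=np.cos(p[2]),np.sin(p[2]);return (loc@np.array([[C,S],[-S,C]])+p[:2]-px).ravel()
r=least_squares(f,[.5,0,0]);print("safe",r.x,np.abs(r.fun).max())
x,y,yaw=r.x
C,S=np.cos(yaw),np.sin(yaw)
W=lambda X,Y:(x+C*X-S*Y,y+S*X+C*Y)
if __name__=="__main__":
    print("orange",W(-.055,.068),"black",W(-.055,-.068),"cover",W(.055,-.07))
    q=lambda u,v,z:onz(c,235+u/5.5-.4,140+v/4.8-.4,z)
    a,b=q(578,386,.112),q(495,373,.112);h=np.arctan2(*(b-a)[1::-1]);print("black",a,b,h,yaw-h)
    a,b=q(250,430,.112),q(318,377,.112);h=np.arctan2(*(b-a)[1::-1]);print("orange",a,b,h,yaw-h)
    a,b=q(542,228,.107),q(525,112,.107);print("cover bar",(a+b)/2)
    for u,v in((50,120),(740,472),(115,548)):print(q(u,v,.07))
    print([W(X,Y) for X,Y in((.11,.14),(-.11,-.14),(-.11,.14))])
    o=get_calibration("scene")
    for X,Y,Z in ((-.11,-.14,.07),(.055,-.07,.107)):print((proj(o,np.array([*W(X,Y),Z]))-[250,170])*5)
E
python3 pose.py
```

```text
safe [ 0.53231588 -0.04513426  0.16800224] 0.0005571256677918829
orange (np.float64(0.46671974450372833), np.float64(0.012711636118648381)) black (np.float64(0.48946071917586087), np.float64(-0.12137359077440434)) cover (np.float64(0.5982464317315966), np.float64(-0.10495199694978323))
black [ 0.48895489 -0.12568652  0.112     ] [ 0.49431716 -0.0900143   0.112     ] 1.4215930033335884 -1.2535907652464051
orange [0.46354846 0.01362963 0.112     ] [ 0.49022272 -0.01450749  0.112     ] -0.8120806528894425 0.9800828909766259
cover bar [ 0.59531386 -0.1040814   0.107     ]
[0.61862864 0.10989934 0.07      ]
[ 0.4482431  -0.20139396  0.07      ]
[0.40246562 0.07348327 0.07      ]
[(np.float64(0.6173573346578471), np.float64(0.11128808580395473)), (np.float64(0.44727441547935826), np.float64(-0.20155660506313292)), (np.float64(0.4004547617426148), np.float64(0.07450121501079918))]
[522.94391781 417.51565755]
[578.82623031 142.66533641]
```

arm_command(
  moves=[0,-40,0,0,0,0,-1,0,-40,0,0,0,0,-1,0,-40,0,0,0,0,-1,0,-40,0,0,0,0,-1,0,-40,0,0,0,0,-1,0,-40,0,0,0,0,-1,0,0,0,0,0,0,-1],
)

```text
time: 0.73
tool_pos: [0.0625, 0.272, 0.405]
orientation: [-0.0, 0.113, 0.994, -0.0]
contact_force: [-0.8, 0.1, -0.4]
gripper_width: 0.0853
```

arm_command(
  moves=[-25,-15,0,0,0,0,-1,-25,-15,0,0,0,0,-1,-25,-15,0,0,0,0,-1,-25,-15,0,0,0,0,-1,-25,-15,0,0,0,0,-1,-25,-15,0,0,0,0,-1,-25,-15,0,0,0,0,-1,-25,-15,0,0,0,0,-1,-25,-15,0,0,0,0,-1,-25,-15,0,0,0,0,-1],
)

```text
time: 1.57
tool_pos: [0.2746, 0.0741, 0.4048]
orientation: [0.0, 0.113, 0.994, 0.0]
contact_force: [0.9, 0.3, 0.2]
gripper_width: 0.0854
```

arm_command(
  moves=[-28,-16,0,0,0,0,-1,-28,-16,0,0,0,0,-1,-28,-16,0,0,0,0,-1,-28,-16,0,0,0,0,-1,-28,-16,0,0,0,0,-1,-28,-16,0,0,0,0,-1,-28,-16,0,0,0,0,-1,-28,-16,0,0,0,0,-1,-28,-16,0,0,0,0,-1,0,0,0,0,0,0,-1],
)

```text
time: 2.4
tool_pos: [0.4907, -0.1242, 0.4029]
orientation: [-0.0, 0.114, 0.993, -0.0]
contact_force: [-0.9, 1.0, -0.0]
gripper_width: 0.0854
```

arm_command(
  moves=[0,0,0,0,0,-7,-1,0,0,0,0,0,-7,-1,0,0,0,0,0,-7,-1,0,0,0,0,0,-7,-1,0,0,0,0,0,-7,-1,0,0,0,0,0,-7,-1,0,0,0,0,0,-7,-1,0,0,0,0,0,-7,-1,0,0,0,0,0,-7,-1,0,0,0,0,0,-7,-1],
)

```text
time: 3.23
tool_pos: [0.487, -0.1208, 0.4045]
orientation: [-0.0, -0.48, 0.877, 0.0]
contact_force: [-0.3, 0.1, 0.5]
gripper_width: 0.0855
```

arm_command(
  moves=[0,0,0,0,0,-7,-1,0,0,0,0,0,-7,-1,0,0,0,0,0,-7,-1,0,0,0,0,0,-3.4,-1,0,0,0,0,0,0,-1,0,0,0,0,0,0,-1],
)

```text
time: 3.73
tool_pos: [0.4871, -0.1209, 0.4046]
orientation: [-0.0, -0.652, 0.758, 0.0]
contact_force: [1.0, -0.1, 0.2]
gripper_width: 0.0855
```

Run:
```python
from h import *
s=read_state();print(s['joint_pos'],s['tool_pos'],s['orientation'])
cal=get_calibration("wrist")
np.savez("w1.npz",**cal)
cv2.imwrite("pics/wrist1.png",get_image("wrist")[:,:,::-1])
```

```text
[-2.43353451e-01  8.22026763e-02 -8.87349474e-02  1.40023621e+00
  3.04757038e-05 -1.66343769e+00] [ 0.48709051 -0.12092803  0.40455938] [-9.68492501e-05 -6.51865697e-01  7.58334410e-01  1.62730151e-04]
```

View pics/wrist1.png

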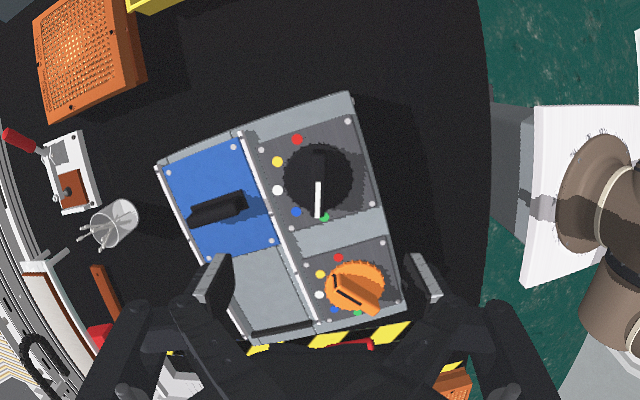

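```bash
cat >> h.py <<'E'
def wonz(cal,u,v,z):
    M,E=cal["mtx"],cal["extrinsics"]
    p=np.array([u-M[0,2],v-M[1,2]]);r=np.hypot(*p);t=r/M[0,0]
    d=np.array([np.sin(t)*p[0]/r,-np.sin(t)*p[1]/r,-np.cos(t)])
    R=E[:3,:3];o=-R.T@E[:3,3];d=R.T@d
    return o+d*(z-o[2])/d[2]
E
python3 - <<'E'
from h import *
cal=dict(np.load("w1.npz"))
im=cv2.imread("pics/wrist1.png")
c=im[120:330,230:420];cv2.imwrite("pics/w1c.png",cv2.resize(c,None,fx=2.8,fy=2.8,interpolation=cv2.INTER_CUBIC))
m=(im[120:225,285:352].min(2)>170).astype('uint8')
n,l,st,ce=cv2.connectedComponentsWithStats(m);print(st,ce+[285,120])
a,b=wonz(cal,319,182,.112),wonz(cal,318,217,.112);print(a,b,np.arctan2(*(b-a)[1::-1]))
E
```

```text
[[   0    0   67  105 6824]
 [  59    0    7    4   23]
 [  29   62    7   36  188]] [[317.91940211 171.41735053]
 [347.34782609 121.34782609]
 [317.33510638 199.34574468]]
[ 0.48539839 -0.12771326  0.112     ] [ 0.49122594 -0.09481991  0.112     ] 1.3954506473601167
```

View pics/w1c.png

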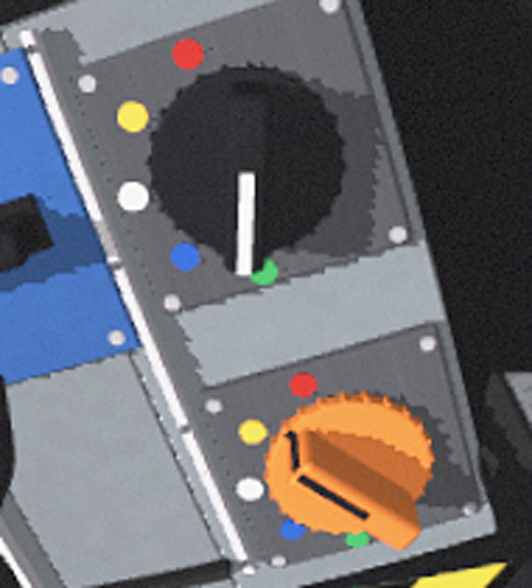

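arm_command(
  moves=[0,-2.5,30,0,0,0,-1,0,0,30,0,0,0,-1,0,0,30,0,0,0,-1,0,0,20,0,0,0,-1,0,0,15,0,0,0,-1,0,0,10,0,0,0,-1,0,0,5,0,0,0,-1,0,0,0,0,0,0,-1,0,0,0,0,0,0,-1],
)

```text
time: 4.53
tool_pos: [0.49, -0.1216, 0.2654]
orientation: [0.0, -0.652, 0.758, -0.0]
contact_force: [1.2, 0.1, 0.7]
gripper_width: 0.0856
```

Run:
```python
from h import *
s=read_state();print(s['joint_pos'],s['tool_pos'],s['orientation'])
cv2.imwrite("pics/wrist2.png",get_image("wrist")[:,:,::-1])
```

```text
[-2.43264788e-01  1.25731110e-01 -3.48068219e-01  1.09623836e+00
  1.26024907e-05 -1.66468294e+00] [ 0.48996777 -0.12159851  0.2653684 ] [ 2.24556343e-04 -6.52371299e-01  7.57899429e-01 -3.05774368e-04]
```

View pics/wrist2.png

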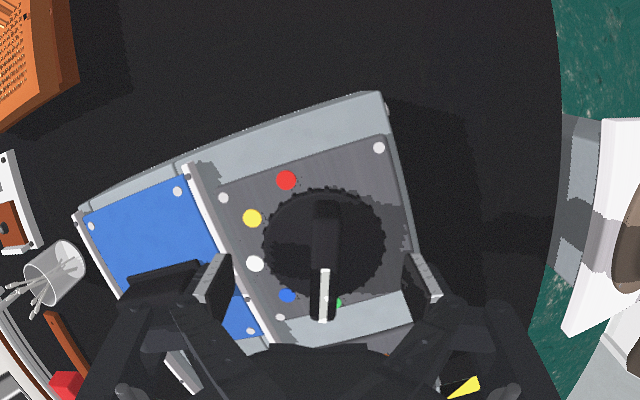

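arm_command(
  moves=[0,0,0,0,0,0,1,0,0,0,0,0,0,1,0,0,0,0,0,0,1,0,0,0,0,0,0,1,0,0,0,0,0,0,1,0,0,0,0,0,0,1,0,0,0,0,0,0,1,0,0,0,0,0,0,1],
)

```text
time: 5.25
tool_pos: [0.4878, -0.1213, 0.2649]
orientation: [-0.002, -0.652, 0.758, 0.002]
contact_force: [-10.3, 0.8, 10.4]
gripper_width: 0.0128
```

arm_command(
  moves=[0,2,-1,0,0,0,1,0,0,0,0,0,0,1,0,0,0,0,0,4,1,0,0,0,0,0,6,1,0,0,0,0,0,6,1,0,0,0,0,0,6,1],
)

```text
time: 5.75
tool_pos: [0.4873, -0.1213, 0.265]
orientation: [-0.001, -0.494, 0.87, 0.0]
contact_force: [-2.1, -1.0, -3.0]
gripper_width: 0.0124
```

arm_command(
  moves=[0,0,0,0,0,6,1,0,0,0,0,0,6,1,0,0,0,0,0,6,1,0,0,0,0,0,6,1,0,0,0,0,0,6,1,0,0,0,0,0,6,1,0,0,0,0,0,6,1,0,0,0,0,0,6,1],
)

```text
time: 6.42
tool_pos: [0.4874, -0.1214, 0.265]
orientation: [-0.001, -0.097, 0.995, -0.0]
contact_force: [-0.8, -2.8, -2.9]
gripper_width: 0.0126
```

arm_command(
  moves=[0,0,0,0,0,6,1,0,0,0,0,0,6,1,0,0,0,0,0,6,1,0,0,0,0,0,6,1,0,0,0,0,0,6,1,0,0,0,0,0,6,1,0,0,0,0,0,6,1,0,0,0,0,0,0,1,0,0,0,0,0,0,1],
)

```text
time: 7.17
tool_pos: [0.4874, -0.1216, 0.2651]
orientation: [-0.001, 0.262, 0.965, -0.001]
contact_force: [-2.2, -4.9, -5.0]
gripper_width: 0.0127
```

Run:
```python
from h import *
s=read_state();q=s['orientation'];print(s['joint_pos'],s['tool_pos'],q)
from scipy.spatial.transform import Rotation as R
X=R.from_quat(q[[1,2,3,0]]).as_matrix();h=np.arctan2(X[1,0],X[0,0]);print("tool x heading",h,"dial",(0.168-h)%np.pi)
cv2.imwrite("pics/wrist3.png",get_image("wrist")[:,:,::-1])
im=get_image("scene")[:,:,::-1][170:280,250:405]
cv2.imwrite("pics/s3.png",cv2.resize(im,None,fx=4,fy=4))
```

```text
[-0.24413176  0.1224094  -0.35260084  1.09715976 -0.00159909  0.28649554] [ 0.4873988  -0.12161243  0.26505668] [-6.69746566e-04  2.62211281e-01  9.65009914e-01 -8.13910577e-04]
tool x heading 2.6109656204709326 dial 0.6986270331188607
```

View pics/wrist3.png

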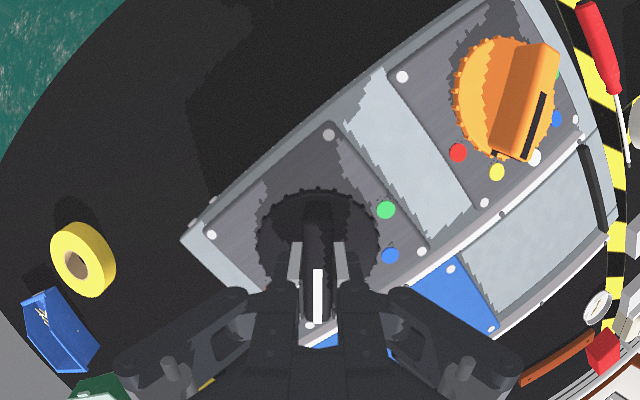

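View pics/s3.png

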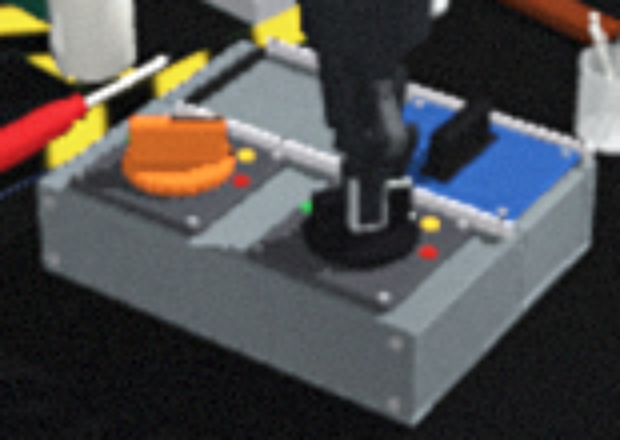

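arm_command(
  moves=[0,0,0,0,0,0,-1,0,0,0,0,0,0,-1,0,0,0,0,0,0,-1,0,0,0,0,0,0,-1,0,0,0,0,0,0,-1,0,0,0,0,0,0,-1,0,0,-15,0,0,0,-1,0,0,-30,0,0,0,-1,0,0,-30,0,0,0,-1,0,0,-30,0,0,0,-1],
)

```text
time: 8.1
tool_pos: [0.4875, -0.1211, 0.3718]
orientation: [-0.0, 0.263, 0.965, 0.0]
contact_force: [-0.3, -0.4, 0.6]
gripper_width: 0.0857
```

arm_command(
  moves=[21.9,26,0,0,0,0,-1,21.9,26,0,0,0,0,-1,21.9,26,0,0,0,0,-1,21.9,26,0,0,0,0,-1,0,0,0,0,0,5,-1,0,0,0,0,0,5,-1,0,0,0,0,0,6.1,-1,0,0,0,0,0,0,-1,0,0,0,0,0,0,-1],
)

```text
time: 8.85
tool_pos: [0.4651, 0.013, 0.3708]
orientation: [0.0, 0.394, 0.919, 0.0]
contact_force: [-0.3, 0.6, -0.1]
gripper_width: 0.0857
```

```bash
cat > st.py <<'E'
from h import *
import sys
from scipy.spatial.transform import Rotation as R
n=sys.argv[1]
s=read_state();q=s['orientation'];print(s['time'],s['joint_pos'],s['tool_pos'])
X=R.from_quat(q[[1,2,3,0]]).as_matrix();h=np.arctan2(X[1,0],X[0,0]);print("tool x heading",h,"dial eq",(0.168-h+np.pi/2)%np.pi-np.pi/2)
np.savez(f"{n}.npz",**get_calibration("wrist"))
cv2.imwrite(f"pics/{n}.png",get_image("wrist")[:,:,::-1])
E
python3 st.py w4
```

```text
8.85 [ 2.78254361e-02  1.51741262e-02 -2.33208703e-01  1.32210877e+00
  1.05943196e-04  8.38541804e-01] [0.46509921 0.01295787 0.37082228]
tool x heading 2.3308762828141174 dial eq 0.9787163707756759
```

View pics/w4.png

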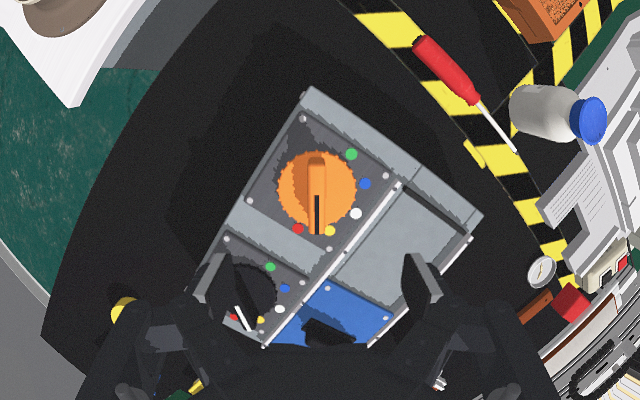

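arm_command(
  moves=[0,0,30,0,0,0,-1,0,0,30,0,0,0,-1,0,0,20,0,0,0,-1,0,0,15,0,0,0,-1,0,0,7,0,0,0,-1,0,0,2,0,0,0,-1,0,0,0,0,0,0,-1,0,0,0,0,0,0,-1],
)

```text
time: 9.57
tool_pos: [0.4656, 0.0128, 0.2677]
orientation: [0.001, 0.396, 0.918, 0.0]
contact_force: [-1.2, -0.4, -0.1]
gripper_width: 0.0855
```

arm_command(
  moves=[0,0,0,0,0,0,1,0,0,0,0,0,0,1,0,0,0,0,0,0,1,0,0,0,0,0,0,1,0,0,0,0,0,0,1,0,0,0,0,0,0,1,0,0,0,0,0,0,1,0,0,0,0,0,0,1],
)

```text
time: 10.23
tool_pos: [0.4647, 0.0125, 0.2671]
orientation: [-0.0, 0.396, 0.918, -0.001]
contact_force: [-3.7, -3.0, 4.6]
gripper_width: 0.0127
```

arm_command(
  moves=[0,0,0,0,0,-6,1,0,0,0,0,0,-6,1,0,0,0,0,0,-6,1,0,0,0,0,0,-6,1,0,0,0,0,0,-6,1,0,0,0,0,0,-6,1,0,0,0,0,0,-6,1,0,0,0,0,0,-6,1],
)

```text
time: 10.9
tool_pos: [0.4647, 0.0126, 0.2671]
orientation: [-0.0, -0.014, 1.0, -0.0]
contact_force: [-3.5, -1.9, 4.7]
gripper_width: 0.0124
```

arm_command(
  moves=[0,0,0,0,0,-6,1,0,0,0,0,0,-6,1,0,0,0,0,0,-6,1,0,0,0,0,0,-6,1,0,0,0,0,0,-6,1,0,0,0,0,0,-6,1,0,0,0,0,0,-6,1,0,0,0,0,0,-6,1,0,0,0,0,0,0,1,0,0,0,0,0,0,1],
)

```text
time: 11.73
tool_pos: [0.4646, 0.0128, 0.2671]
orientation: [-0.0, -0.418, 0.909, 0.0]
contact_force: [-4.5, -1.4, 6.0]
gripper_width: 0.0125
```

```bash
python3 st.py w5
```

```text
11.7333 [ 2.75066524e-02  5.18852345e-02 -4.25941967e-01  1.09378176e+00
 -1.62239794e-04 -8.34414852e-01] [0.46463567 0.01276398 0.26708214]
tool x heading -2.279670918577334 dial eq -0.6939217350124594
```

View pics/w5.png

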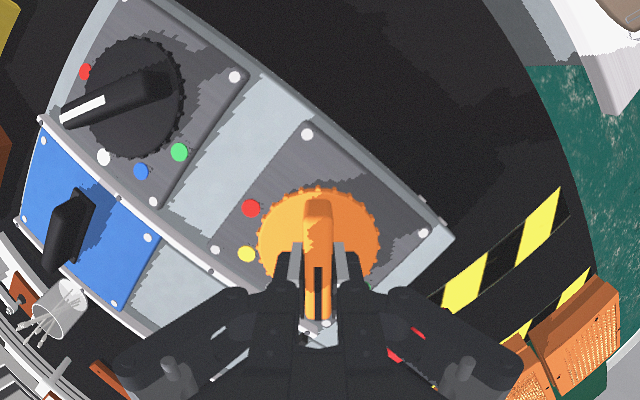

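arm_command(
  moves=[0,0,0,0,0,0,-1,0,0,0,0,0,0,-1,0,0,0,0,0,0,-1,0,0,0,0,0,0,-1,0,0,0,0,0,0,-1,0,0,0,0,0,0,-1,0,0,-15,0,0,0,-1,0,0,-35,0,0,0,-1,0,0,-35,0,0,0,-1,0,0,-35,0,0,0,-1],
)

```text
time: 12.62
tool_pos: [0.4648, 0.0128, 0.3878]
orientation: [-0.0, -0.418, 0.909, 0.0]
contact_force: [0.9, 0.4, 0.6]
gripper_width: 0.0854
```

arm_command(
  moves=[0,0,0,0,0,7,-1,0,0,0,0,0,7,-1,0,0,0,0,0,7,-1,0,0,0,0,0,7,-1,0,0,0,0,0,7,-1,0,0,0,0,0,4.8,-1,0,0,0,0,0,0,-1],
)

```text
time: 13.2
tool_pos: [0.4652, 0.0128, 0.3867]
orientation: [0.0, -0.082, 0.997, 0.0]
contact_force: [0.5, -1.0, -1.3]
gripper_width: 0.0855
```

arm_command(
  moves=[-22,-27.6,0,0,0,0,-1,-22,-27.6,0,0,0,0,-1,-22,-27.6,0,0,0,0,-1,-22,-27.6,0,0,0,0,-1,-22,-27.6,0,0,0,0,-1,0,0,0,0,0,0,-1,0,0,0,0,0,0,-1],
)

```text
time: 13.78
tool_pos: [0.5976, -0.1062, 0.3851]
orientation: [-0.001, -0.083, 0.997, 0.0]
contact_force: [-0.4, 0.1, 0.0]
gripper_width: 0.0856
```

```bash
python3 st.py w6
python3 - <<'E'
from h import *
c=get_image("top")[:,:,::-1][140:265,235:380]
cv2.imwrite("pics/top6.png",cv2.resize(c,None,fx=5,fy=4.5,interpolation=cv2.INTER_CUBIC))
E
```

```text
13.7833 [-1.75890675e-01  2.84684125e-01  1.14091558e-01  1.40241519e+00
  1.12734610e-04 -3.43024739e-01] [ 0.59755315 -0.10618752  0.38513871]
tool x heading -2.974457844689627 dial eq 0.0008651910998338508
```

View pics/w6.png

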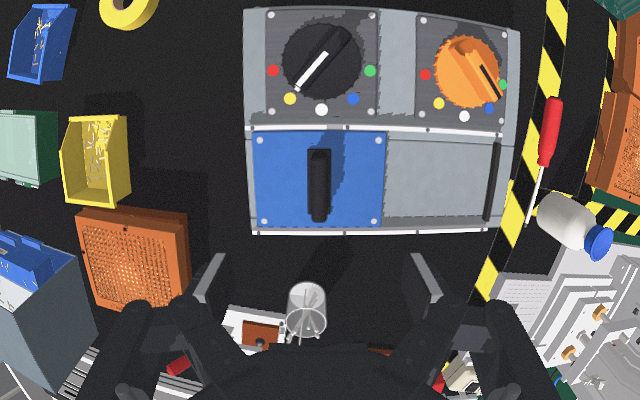

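View pics/top6.png

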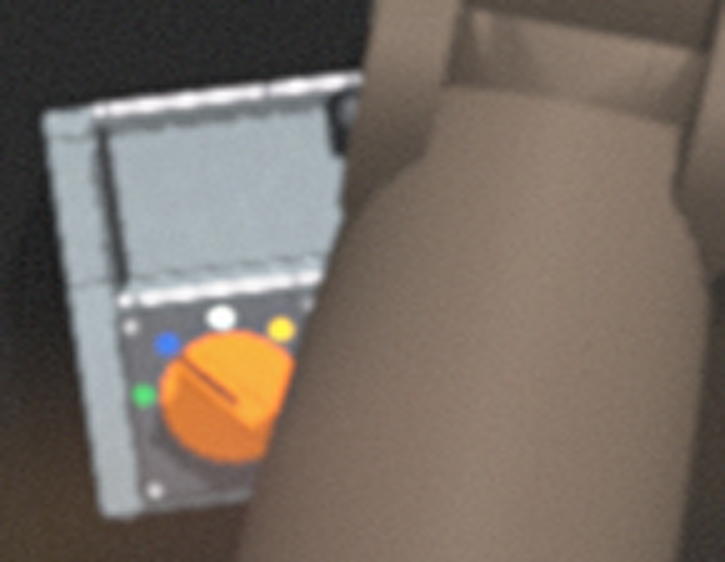

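Run:
```python
from h import *
c=dict(np.load("w6.npz"))
im=cv2.imread("pics/w6.png")
cv2.imwrite("pics/w6c.png",cv2.resize(im[0:240,240:530],None,fx=2.5,fy=2.5))
t=get_calibration("top")
a,b=[onz(t,235+u/5-.4,140+v/4.5-.4,.112) for u,v in((238,403),(180,358))]
print("orange",.168-np.arctan2(*(b-a)[1::-1]))
a,b=wonz(c,327.5,53,.112),wonz(c,297,89,.112);print("black",.168-np.arctan2(*(b-a)[1::-1]))
a,b=wonz(c,319,153,.107),wonz(c,318,217,.107);print("cover",a,b,(a+b)/2)
```

```text
orange -0.7209419534691421
black 0.6908555693812191
cover [ 0.56327185 -0.11196552  0.107     ] [ 0.61864875 -0.1033509   0.107     ] [ 0.5909603  -0.10765821  0.107     ]
```

View pics/w6c.png

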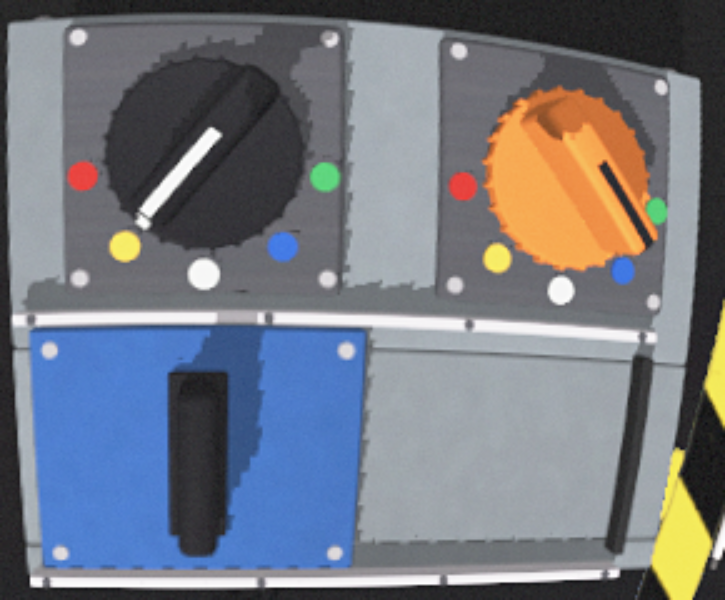

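arm_command(
  moves=[2,0,35,0,0,0,-1,0,0,35,0,0,0,-1,0,0,25,0,0,0,-1,0,0,15,0,0,0,-1,0,0,9,0,0,0,-1,0,0,3,0,0,0,-1,0,0,0,0,0,0,-1,0,0,0,0,0,0,-1],
)

```text
time: 14.55
tool_pos: [0.5947, -0.105, 0.2663]
orientation: [0.001, -0.084, 0.996, -0.0]
contact_force: [0.2, -0.4, 0.2]
gripper_width: 0.0854
```

arm_command(
  moves=[0,0,0,0,0,0,1,0,0,0,0,0,0,1,0,0,0,0,0,0,1,0,0,0,0,0,0,1,0,0,0,0,0,0,1,0,0,0,0,0,0,1,0,0,0,0,0,0,1,0,0,0,0,0,0,1],
)

```text
time: 15.22
tool_pos: [0.5946, -0.1054, 0.265]
orientation: [0.0, -0.083, 0.997, -0.0]
contact_force: [-0.5, -0.7, 2.6]
gripper_width: 0.0127
```

arm_command(
  moves=[0,5,0,0,0,0,1,0,12,0,0,0,0,1,0,15,0,0,0,0,1,0,15,0,0,0,0,1,0,15,0,0,0,0,1,0,15,0,0,0,0,1,0,15,0,0,0,0,1,0,12,0,0,0,0,1,0,6,0,0,0,0,1,0,0,0,0,0,0,1],
)

```text
time: 16.05
tool_pos: [0.5759, 0.0053, 0.265]
orientation: [0.0, -0.085, 0.996, 0.001]
contact_force: [-0.5, 2.3, 5.5]
gripper_width: 0.0125
```

arm_command(
  moves=[0,3,0,0,0,0,1,0,2,0,0,0,0,1,0,0,0,0,0,0,1,0,0,0,0,0,0,1,0,0,0,0,0,0,1],
)

```text
time: 16.47
tool_pos: [0.5755, 0.0079, 0.265]
orientation: [0.0, -0.083, 0.997, -0.0]
contact_force: [0.2, -3.7, 5.3]
gripper_width: 0.0122
```

arm_command(
  moves=[0,-0.5,0,0,0,0,-1,0,0,0,0,0,0,-1,0,0,0,0,0,0,-1,0,0,0,0,0,0,-1,0,0,0,0,0,0,-1,0,0,0,0,0,0,-1,0,0,-15,0,0,0,-1,0,0,-35,0,0,0,-1,0,0,-35,0,0,0,-1,0,0,-35,0,0,0,-1],
)

```text
time: 17.3
tool_pos: [0.5752, 0.0077, 0.3857]
orientation: [-0.001, -0.083, 0.997, 0.0]
contact_force: [0.6, -0.2, 0.1]
gripper_width: 0.0856
```

arm_command(
  moves=[25,-10,0,0,0,0,-1,30,-20,0,0,0,0,-1,30,-20,0,0,0,0,-1,30,-20,0,0,0,0,-1,30,-20,0,0,0,0,-1,30,-20,0,0,0,0,-1,30,-20,0,0,0,0,-1,30,-20,0,0,0,0,-1,20,-20,0,0,0,0,-1,0,0,0,0,0,0,-1],
)

```text
time: 18.13
tool_pos: [0.3497, -0.2047, 0.3851]
orientation: [-0.0, -0.081, 0.997, -0.001]
contact_force: [0.5, 0.3, -0.2]
gripper_width: 0.0854
```

```bash
python3 st.py w7
python3 - <<'E'
from h import *
i=get_image("top")[:,:,::-1];cv2.imwrite("pics/top7f.png",i);c=i[140:265,235:380]
cv2.imwrite("pics/top7.png",cv2.resize(c,None,fx=5.5,fy=4.8,interpolation=cv2.INTER_CUBIC))
E
```

```text
18.1333 [-0.52910574 -0.10017997 -0.31170524  1.35856669 -0.00140136 -0.69113495] [ 0.34966788 -0.20465474  0.38508941]
tool x heading -2.97956420852685 dial eq 0.005971554937056922
```

View pics/top7.png

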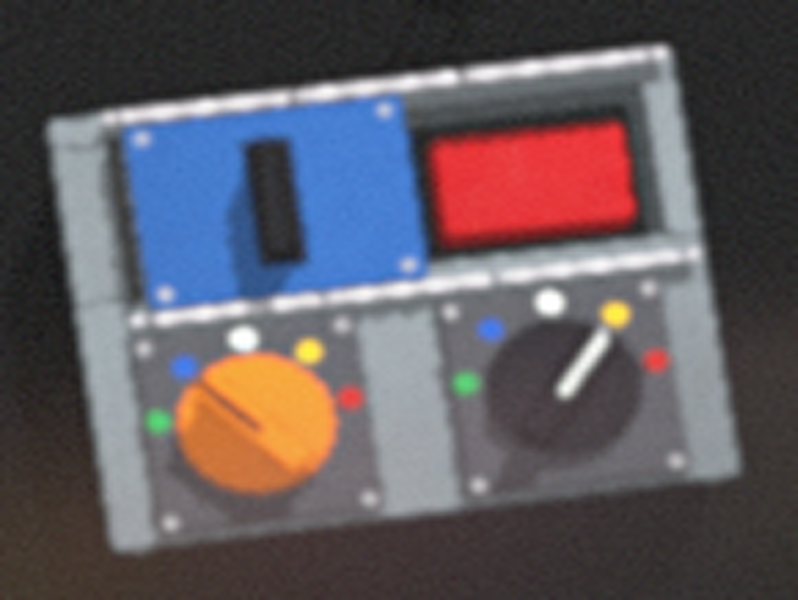

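View pics/top7f.png

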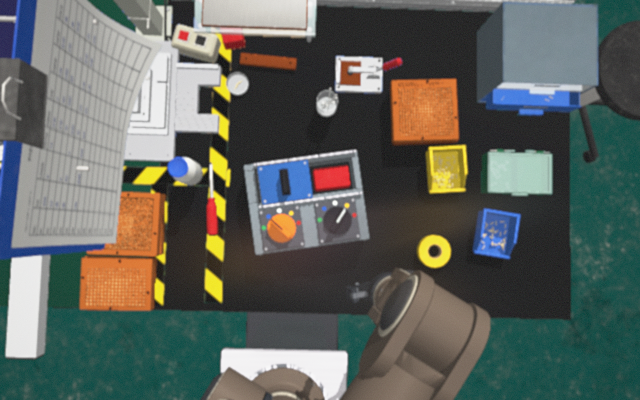

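Run:
```python
from h import *
t=get_calibration("top");q=lambda u,v,z:onz(t,235+u/5.5-.4,140+v/4.8-.4,z)
for n,p,r in(("black",(564,393),(607,330)),("orange",(258,428),(200,383))):
    a,b=q(*p,.112),q(*r,.112);print(n,.168-np.arctan2(*(b-a)[1::-1]))
for p,r in(((400,107),(142,138)),((641,78),(385,109)),((425,264),(165,294)),((666,233),(408,264))):
    print("cover",np.linalg.norm(q(*p,.078)-q(*r,.078)))
```

```text
black 0.6797183793894735
orange -0.7057626329979616
cover 0.11502601183813349
cover 0.1147710197079132
cover 0.11541771904332129
cover 0.11523628617539956
```

```bash
python3 -c "
from plant import *
s=read_state();print(s['time'],s['contact_force']);print(job_done())"
```

```text
18.2333 [0.04138736 0.39550799 0.47307921]
the job is handed in; nothing more can be done
None
```

I set the black dial to yellow first, then the orange dial to blue, then slid the cover fully open to the left. The job was handed in at 18.2 s of the 72 s allowed, and it reports no verdict.

| Check in the last top picture | Measured | Required |
|---|---|---|
| Black dial | about 0.68 rad | 0.7 ± 0.17 |
| Orange dial | about -0.71 rad | -0.7 ± 0.17 |
| Cover | about 115 mm open | at least 107 mm |

- **Red case:** it lies uncovered in its compartment.
- **Surroundings:** the bottle, tape roll and screwdriver look unmoved by eye in the top picture; I did not measure them.
- **Arm:** it is clear of the safe with almost no force on the tool.
- **Disagreements:** the dial axes were about 2 mm nearer the robot in x than the top camera gave. When the gripper closed on the black dial, it pressed with about 15 N, and shifting the tool 2 mm and raising it 1 mm brought this down. The gripper read 12 to 13 mm on the 14 mm bars, but every grip held. No check failed.

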